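# Lock the bayonet cap onto the air filter pot

### The job

Close the air filter pot: set the loose cap with the orange grip into its mouth, find by feel where the two lugs drop through the slots, push it in against the spring, turn it about 50 degrees clockwise and let it rise so that the lugs lock in their pockets. Do not force it, in pressing or against the stop (never more than 40 N on the pot), do not let the cap tip over, and leave the other things on the bench where they are.

Things in the scene. Friction and masses are not known exactly. Their poses are not given: they have to be found in the camera images.
- pot: Fixed aluminium air filter pot bolted to the bench, mouth up, 112 x 106 mm over foot and air ports, 60 mm high. Origin: centre of its underside; z up along the mouth's axis; foot ears along x, blue-ended brass ports along y at 22 mm height. Inside, a white follower disc (top 46 mm above the origin at rest) on a spring of 3 N preload and 0.6 N per mm pushes the cap up.
- flange (a point): Centre of the flange's top face, 60 mm above the pot's origin, same axes. Steel flange 6 mm thick in a dark ring 74 mm across; bore 45 mm; two opposite slots 12 mm wide reach 30 mm from the axis, a white line on the ring beside each. The ring is clamped at an unmeasured angle: the line through the slots is up to 0.4 rad either way from the x axis. The ring does not turn by hand.
- pocket_level (a point): Point on the pot's axis at the level of the flange's underside, 54 mm above the origin. Clockwise from above, a lug below this level runs under the flange to a stop 1.01 rad from the slot (lug centre to slot centre). Before the stop, with the lug centre from 0.75 to 1.01 rad, is a pocket 3 mm higher into which the lug rises when let go. Anticlockwise is blocked at once.
- cap_mid (a point): Loose bayonet cap, 0.1 to 0.2 kg, 70 mm high, upright; point on its axis 35 mm above its underside; x along the lugs and the grip; a half turn makes no difference. Above the underside: spigot 41 mm across, tapered to 34 at the tip (0 to 6 mm); two lugs at +x and -x (10 to 15 mm), 8 mm wide, reaching 28 mm from the axis; grey head 68 mm across (24 to 34 mm), a white dot over each lug.
- cap_grip (a point): Centre of the cap's orange grip bar, on the axis 52 mm above the cap's underside: 56 mm long (x), 18 mm thick (y), 36 mm high. Height of this point above the pot's underside: 102 mm with the lugs on the flange, about 98 when dropped through the slots onto the follower, under 91 for the lugs to clear the flange, 88 with the head hard on the flange, 94 locked in the pockets and let go.
- pickup_mid (a point): Bystander: black spool-shaped pickup valve, 26 mm diameter, 32 mm high; point at its centre.
- pot_yellow_mid (a point): Bystander: round yellow parts pot with dark lid, 42 mm diameter, 20 mm high; point at its centre.
- oilers_mid (a point): Bystander: black block with four coloured oil cups, 26 x 88 x 16 mm; point at its centre.
- driver_mid (a point): Bystander: small screwdriver lying flat, 8 x 101 x 7 mm; point at its centre.
Things that resemble listed ones, but are neither listed nor needed, are in the scene too. What is meant by the part that bears cap_mid is not blue or red, and is the larger of those in its own colour.

How it is judged (in metres and radians):
On the way, in this order (a step that is already met when the one before it is completed fails the run):
1. the cap is lifted off the bench (height (world z) of cap_mid above 0.06 m and contact force between cap and the fingers above 0.5 N), for 0.2 s.
2. the cap is pushed in, its lugs below the flange (horizontal distance between cap_mid and pot below 0.005 m and z of cap_mid in the frame of pot below 0.0748 m), for 0.1 s.
At the end, for the whole second after the job is handed in: The cap sits locked in the pot: centred within 4 mm, upright within 0.08 rad, at the locked height (its mid point 75.5 to 78.5 mm above the pot's underside, held there by the lugs in their pockets), at rest and released (horizontal distance between cap_mid and pot below 0.004 m and z of cap_mid in the frame of pot between 0.0755 and 0.0785 m and angle between cap_mid's own z axis and vertical below 0.08 rad and linear speed of cap below 0.02 m/s and contact force between cap and the fingers below 0.1 N); the robot touches nothing.
It fails at once if the cap is forced: more than 40 N between cap and pot (contact force between cap and pot above 40 N).
It fails at once if the cap tips over (angle between cap_mid's own z axis and vertical above 0.6 rad).
It fails at once if a bystander is pushed more than 30 mm (distance of any of pickup_mid, pot_yellow_mid, oilers_mid, driver_mid from where it was at the start of the episode above 0.03 m).
It also fails if it takes over 58 s, if anything falls off the work surface, if the arm or the gripper's body presses on something with over 40 N, if the wrist force passes 120 N, or if a joint passes its speed limit or range.

### The arm

A 6-joint arm with a two-finger parallel gripper is mounted at the origin on a cart in front of the work surface, level with it; the furniture and walls round the work are solid. World frame = base frame: x ahead of the robot, y to its left, z up, the work surface at z = 0. Lengths are in m, angles in degrees, forces in N, time in s.
With the tool pointing down it reaches from about 0.325 to 0.85 m from the base axis. Payload 4.4 kg.
Tool frame: the origin (TCP) lies on the mounting face of the last link; the fingertips stand 199 mm ahead of it and the grasp point (between the pads) lies 180 mm ahead of it; z points along the fingers, x is the direction in which the jaws open and shut, and the axes are right-handed (so a half turn about z gives the same grasp; the last joint's range is limited). The gripper opens to 94 mm and grips with 3 to 60 N. Pads are 16 mm wide; open, the fingers measure 119 mm over their backs; the gripper's body (75 mm by 177 mm) begins 78 mm behind the grasp point.
Start: joints at [-77.493, 11.837, 88.321, -0, 79.842, -8.623], TCP at [0.207, -0.536, 0.405] pointing down, gripper open.
Joint ranges: [-156.59, 156.59], [-49.26, 127.26], [12.9, 141.05], [-63.56, 243.56], [4.71, 150.69], [-161.64, 161.64]. Speed limits (degrees/s): [159.86, 159.86, 180, 180, 180, 180].

### API

Orientations are given as [roll, pitch, yaw] about the fixed x, y, z axes, in that order (R = Rz(yaw) Ry(pitch) Rx(roll)).
In Python, from cell import env gives the robot as it stands. The module is installed in compiled form; this text tells all that it offers.
- The arm moves only by the tool servo_tool, never from a script. Its argument "plan" is a list of rows, each a list of 7 numbers: the closure, from -1 (fully open) to 1 (shut), then the shift along the tool's x, y, z in units of 0.5 m (1.0 is 0.5 m), then the turn, a rotation vector about the tool's x, y, z in units of 90 degrees (1.0 is 90 degrees). In form: [[hand, x, y, z, rx, ry, rz], ...]. A call has 1 to 12 rows; each row shifts and turns the pose as measured when the row begins, along the tool's axes as they then stand; what a row does not reach is not made up. A row lasts 1/8 s, in which the tool goes at most 62.5 mm and 10.7 degrees, less where a joint would pass 70% of its speed; a pose out of reach is approached as far as the arm can. A call with a number of a shift or a turn outside -1 to 1 is refused whole. A call with a gripper value outside its range is refused whole. The fingers move at their own pace and stop on an object; "grip_force" is the grip in N (left out, the last holds). Time passes only in rows, so rows that do not move let the fingers close. It gives the time, the measured TCP pose, the force and the opening at its end, in the units of the state.
- env.state(): the state, without advancing time (a new reading comes with each control period).
- env.get_image(name): name is "side" or "top"; returns a dict with "color" (420x560x3 uint8, red, green, blue), "camera_matrix" (3x3 intrinsics, pixels), "position" and "attitude" of the camera in the world. Camera axes: x right, y up, looking along -z (the intrinsics and any distortion apply to the point x, -y, -z); pixel columns grow to the right and rows downward; lengths in m; the calibration is good to about 2 mm. A picture is of the moment at which its call begins. There is no depth.
- env.close_job(): hands the job in, once; it reports no verdict.
The state is a dict: "time_s": time; "joint_pos": joint angles; "joint_velocities": joint speeds; "tau": joint torques, N m; "position": TCP position; "tool_rot": TCP orientation; "ft_force": force on the tool from outside, world axes, zero at the start; "torque": the same for the moment, N m; "grip_width": finger opening in m.
Only numpy, scipy, OpenCV 4.12 (cv2) and the standard library are available. Lean on these libraries where they do the work, as an engineer would, in place of code of your own. Each camera call takes 0.05 s, during which the arm holds its last target. There are 200 camera calls.

## Working session

There is one attempt and no reset: what is moved stays moved. The work goes in short steps, Python scripts to look and compute and a tool call to move; the robot and the scene stay as the last step left them, time stands still between calls to the robot, and variables do not carry over. Pictures are saved under pics/ and viewed, about 8 in all and at most 12, crops included, and the job is handed in when it is done.

Besides the shell and the picture viewer there is one more tool, called after ">>>" in YAML: its name, and indented under it one key for each argument. servo_tool: Moves the arm, as the interface text tells. Its arguments: {"type":"object","properties":{"plan":{"type":"array","items":{"type":"array","items":{"type":"number"}}},"grip_force":{"type":"number"}},"required":["plan"]}

```bash
mkdir -p pics
cat > h.py <<'E'
import numpy as np, cv2
from scipy.spatial.transform import Rotation as R
from cell import env
def shot(name,fn):
    d=env.get_image(name); cv2.imwrite('pics/'+fn,d['color'][:,:,::-1]); np.savez('pics/'+name+'.npz',**{k:np.array(v) for k,v in d.items() if k!='color'},color=d['color']); return d
def rot(a):
    a=np.array(a,float)
    if a.shape==(3,3): return a
    if a.size==3: return R.from_euler('xyz',a,degrees=True).as_matrix()
    return R.from_quat(a).as_matrix()
def ray(name,u,v):
    d=np.load('pics/'+name+'.npz',allow_pickle=True); K=d['camera_matrix']
    p=np.linalg.solve(K,[u,v,1]); return d['position'],rot(d['attitude'])@np.array([p[0],-p[1],-1])
def atz(name,u,v,z):
    o,d=ray(name,u,v); return o+d*(z-o[2])/d[2]
def proj(name,P):
    d=np.load('pics/'+name+'.npz',allow_pickle=True); q=rot(d['attitude']).T@(np.array(P)-d['position']); q=d['camera_matrix']@np.array([q[0],-q[1],-q[2]]); return q[:2]/q[2]
E
python3 - <<'E'
from h import *
for n in('top','side'):
    d=shot(n,n+'0.png'); print({k:v for k,v in d.items() if k!='color'})
print(env.state())
E
```

```text
{'camera_matrix': array([[480.78977559,   0.        , 274.89947719],
       [  0.        , 480.78977559, 209.54534484],
       [  0.        ,   0.        ,   1.        ]]), 'position': array([ 0.44430405, -0.19019947,  1.11099503]), 'attitude': array([  3.66880896,  -0.83504293, -91.62238667])}
{'camera_matrix': array([[465.37920134,   0.        , 277.27669465],
       [  0.        , 465.37920134, 210.12126335],
       [  0.        ,   0.        ,   1.        ]]), 'position': array([0.20606049, 0.73243848, 0.73408447]), 'attitude': array([  56.14807748,    0.80539124, -161.96224958])}
{'time_s': 0.1, 'joint_pos': array([-7.74933274e+01,  1.18803062e+01,  8.83951209e+01, -3.36469987e-05,
        7.98424751e+01, -8.62230049e+00]), 'joint_velocities': array([-0.02298575, -0.13730145, -0.189694  ,  0.05181161, -0.07413513,
       -0.05475658]), 'tau': array([-2.44696632e-03, -3.71862781e+01, -2.82293826e+01,  6.96535176e-02,
        3.10850528e-02, -4.49706874e-05]), 'position': array([ 0.20719529, -0.53602872,  0.40360956]), 'tool_rot': array([-1.79982357e+02,  1.16574664e-01, -6.88710030e+01]), 'ft_force': array([ 0.79919854, -0.59307023, -0.16423672]), 'torque': array([ 0.05420323,  0.05473358, -0.00815655]), 'grip_width': 0.09413607691959532}
```

View pics/top0.png

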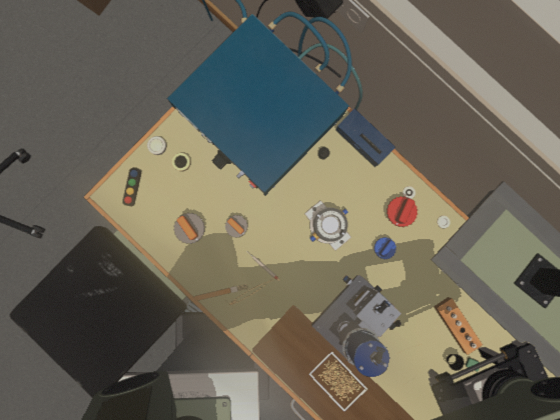

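View pics/side0.png

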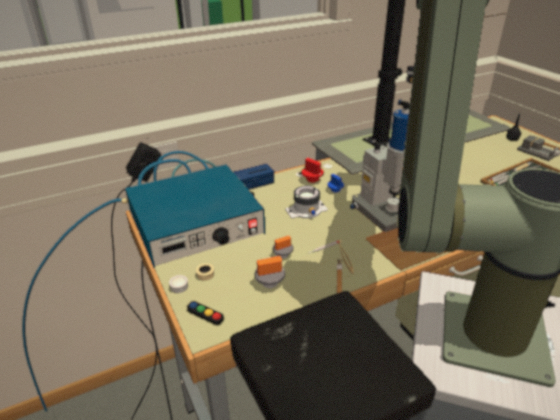

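Candidates, top view: large orange cap (190,228), small orange cap (237,225), red cap (402,211), blue cap (385,247). The description excludes blue and red and asks for the larger in its colour, so I choose the orange one at (190,228). I'll check it in a close crop together with the pot at (330,225).

Run:
```python
from h import *
c=cv2.imread('pics/top0.png')
a=cv2.resize(c[200:260,160:220],None,fx=6.5,fy=6.5,interpolation=cv2.INTER_CUBIC)
b=cv2.resize(c[195:255,300:360],None,fx=6.5,fy=6.5,interpolation=cv2.INTER_CUBIC)
cv2.imwrite('pics/crop1.png',np.hstack([a,b]))
```

```text
(no output)
```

View pics/crop1.png

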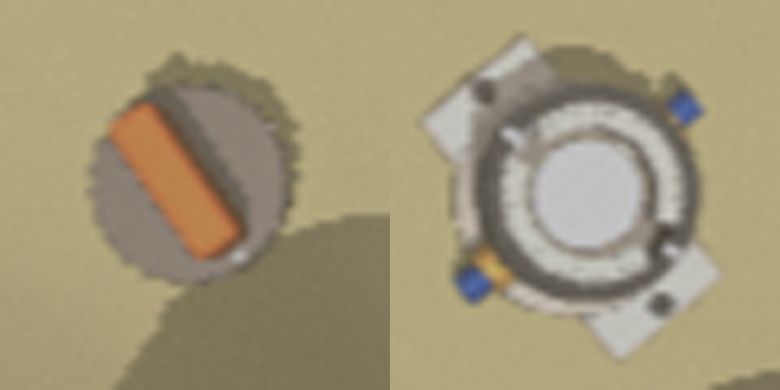

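Run:
```python
from h import *
def P(cx,cy,z,pot): 
    ox,oy=(300,195) if pot else (160,200); cx-=390*pot
    return atz('top',ox+(cx+.5)/6.5-.5,oy+(cy+.5)/6.5-.5,z)
ang=lambda a,b: np.degrees(np.arctan2(*(b-a)[[1,0]]))
c=[P(*p,.07,0) for p in((150,100),(108,130),(245,235),(203,260))]
print('bar',np.mean(c,0),ang((c[0]+c[1])/2,(c[2]+c[3])/2),[np.linalg.norm(c[i]-c[j]) for i,j in((0,1),(0,2),(1,3),(2,3))])
print('head',P(190,185,.034,0))
print('ring',P(585,190,.06,1),P(588,193,.046,1),P(572,192,.06,1),'bore/follower')
m=P(512,137,.06,1),P(672,248,.06,1);print('marks',m,np.mean(m,0),ang(*m),np.linalg.norm(m[1]-m[0]))
m=P(485,92,.006,1),P(660,303,.006,1);print('ears',np.mean(m,0),ang(*m),np.linalg.norm(m[1]-m[0]))
m=P(475,283,.022,1),P(685,107,.022,1);print('ports',np.mean(m,0),ang(*m),np.linalg.norm(m[1]-m[0]))
# side proj check
for p in((.4443,-.1902,0),): pass
c0=np.mean(c,0); print('side proj bar',proj('side',c0),'ring',proj('side',P(585,190,.06,1)))
```

```text
bar [ 0.47709946 -0.01584659  0.07      ] -145.5947531437987 [np.float64(0.017039822385582853), np.float64(0.05508283715501487), np.float64(0.05368935526370723), np.float64(0.01610495870034308)]
head [ 0.47678837 -0.01443613  0.034     ]
ring [ 0.47667325 -0.32625462  0.06      ] [ 0.47605209 -0.32905618  0.046     ] [ 0.47612175 -0.32184469  0.06      ] bore/follower
marks (array([ 0.4952226 , -0.30224132,  0.06      ]), array([ 0.45633825, -0.35489139,  0.06      ])) [ 0.47578042 -0.32856635  0.06      ] -126.44747135046784 0.06545245075326593
ears [ 0.47587157 -0.32866496  0.006     ] -142.13093103210014 0.09680291912694883
ports [ 0.4762157  -0.32945062  0.022     ] -51.85671032894601 0.09611223715297394
side proj bar [269.74556358 259.18498294] ring [306.3414254  192.49449489]
```

Run:
```python
from h import *
def tri(a,b):
    (o,d),(p,e)=ray('top',*a),ray('side',*b)
    s=np.linalg.lstsq(np.c_[d,-e],p-o,rcond=None)[0]; A,B=o+d*s[0],p+e*s[1]; return ((A+B)/2).round(3),np.linalg.norm(A-B).round(4)
print('box corner',tri((265,192),(263,205)))
print('blue motor',tri((372,357),(402,115)))
for z in(.2,.3,.4,.6): print(z,proj('side',(.207,-.536,z)),proj('top',(.207,-.536,z)))
for z in(0,.1,.2,.3): print(z,atz('top',372,357,z),atz('top',360,285,z))
c=cv2.imread('pics/top0.png'); d=cv2.imread('pics/side0.png')
cv2.imwrite('pics/crop2.png',np.hstack([cv2.resize(c[260:420,300:520],None,fx=1.8,fy=1.8),cv2.resize(d[70:230,290:510],None,fx=1.8,fy=1.8)]))
```

```text
box corner (array([ 0.55 , -0.186,  0.093]), np.float64(0.0053))
blue motor (array([ 0.25 , -0.357,  0.3  ]), np.float64(0.0077))
0.2 [420.64223119 126.44065846] [456.11217757 362.16631828]
0.3 [426.55166301  91.53328003] [479.59609744 377.3609932 ]
0.4 [433.01667323  53.34406563] [509.77490966 396.88742847]
0.6 [447.95934879 -34.92324104] [606.23538134 459.29973095]
0 [ 0.17259568 -0.4199803   0.        ] [ 0.3359815  -0.39904002  0.        ]
0.1 [ 0.19705199 -0.39929787  0.1       ] [ 0.34573155 -0.3802424   0.1       ]
0.2 [ 0.2215083  -0.37861543  0.2       ] [ 0.3554816  -0.36144479  0.2       ]
0.3 [ 0.2459646  -0.35793299  0.3       ] [ 0.36523164 -0.34264718  0.3       ]
```

View pics/crop2.png

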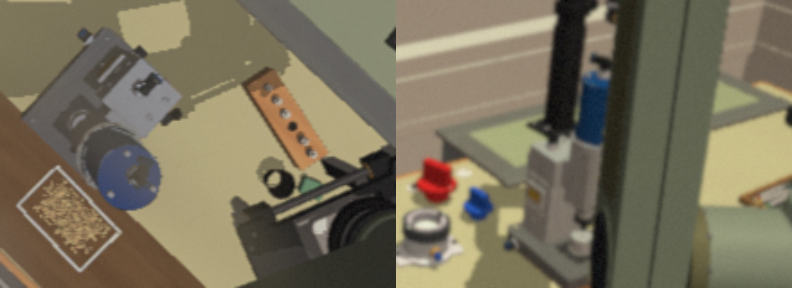

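Press motor top is about z 0.30 at (0.25,-0.36), and the box is 0.09 high, so I raise the arm first. The chosen cap is the large orange one; its bar measures about 54 x 17 mm, which fits the description. The slot marks lie at about 53.5° world yaw, and the cap bar at about 34.4°.

>>> servo_tool:
  plan:
    - [-1,0,0,-0.12,0,0,0]
    - [-1,0,0,-0.12,0,0,0]
    - [-1,0,0,-0.12,0,0,0]
  grip_force: 25

```text
time_s: 0.48
position: [0.2072, -0.5363, 0.5776]
tool_rot: [-179.8, 1.3, -68.9]
ft_force: [-0.1, -0.5, 0.3]
grip_width: 0.094
```

```bash
cat >> h.py <<'E'
def go(x,y,z,yaw):
    s=env.state(); p=s['position']; psi=np.radians(s['tool_rot'][2]); d=np.array([x,y,z])-p
    T=rot(s['tool_rot']).T@d
    print('t',s['time_s'],'pos',p.round(4),'rot',np.round(s['tool_rot'],2),'F',s['ft_force'].round(1),'w',round(s['grip_width'],4))
    print('shift units',(T/.5).round(4),'rz',round(-((yaw-s['tool_rot'][2]+180)%360-180)/90,4))
E
python3 -c "
from h import *
go(.477,-.015,.40,-55.6)"
```

```text
t 0.475 pos [ 0.2072 -0.5363  0.5776] rot [-179.8     1.33  -68.88] F [-0.1 -0.5  0.3] w 0.094
shift units [-0.7696 -0.8778  0.3761] rz -0.1475
```

>>> servo_tool:
  plan:
    - [-1,-0.07,-0.08,0,0,0,0]
    - [-1,-0.07,-0.08,0,0,0,0]
    - [-1,-0.07,-0.08,0,0,0,0]
    - [-1,-0.07,-0.08,0,0,0,0]
    - [-1,-0.07,-0.08,0,0,0,0]
    - [-1,-0.07,-0.08,0,0,0,0]
    - [-1,-0.07,-0.08,0,0,0,0]
    - [-1,-0.07,-0.08,0,0,0,0]
    - [-1,-0.07,-0.08,0,0,0,0]
    - [-1,-0.07,-0.08,0,0,0,0]
    - [-1,-0.07,-0.08,0,0,0,0]
    - [-1,0,0,0,0,0,0]

```text
time_s: 1.98
position: [0.4861, -0.0034, 0.5858]
tool_rot: [-180.0, 0.9, -69.0]
ft_force: [0.0, -0.3, 0.4]
grip_width: 0.094
```

```bash
python3 -c "
from h import *
go(.477,-.015,.30,-55.6)
s=env.state();print((rot(s['tool_rot']).T@[0,0,-1]).round(4))"
```

```text
t 1.975 pos [ 0.4861 -0.0034  0.5858] rot [-179.98    0.91  -69.04] F [ 0.  -0.3  0.4] w 0.094
shift units [0.0243 0.0256 0.5712] rz -0.1493
[1.590e-02 4.000e-04 9.999e-01]
```

>>> servo_tool:
  plan:
    - [-1,0,0,0,0,0.0101,0]
    - [-1,0,0,0,0,0,-0.075]
    - [-1,0,0,0,0,0,-0.075]
    - [-1,0,0,0.114,0,0,0]
    - [-1,0,0,0.114,0,0,0]
    - [-1,0,0,0.114,0,0,0]
    - [-1,0,0,0.114,0,0,0]
    - [-1,0,0,0.06,0,0,0]
    - [-1,0,0,0,0,0,0]

```text
time_s: 3.1
position: [0.4829, -0.0169, 0.3221]
tool_rot: [179.9, -0.6, -56.2]
ft_force: [-0.8, 0.1, 0.3]
grip_width: 0.0939
```

```bash
python3 -c "
from h import *
go(.477,-.015,.30,-55.6)
s=env.state();print((rot(s['tool_rot']).T@[0,0,-1]).round(4))"
```

```text
t 3.1 pos [ 0.4829 -0.0169  0.3221] rot [179.94  -0.6  -56.16] F [-0.8  0.1  0.3] w 0.0939
shift units [-0.0101  0.0076  0.0441] rz -0.0062
[-0.0104 -0.0011  0.9999]
```

>>> servo_tool:
  plan:
    - [-1,-0.0101,0.0076,0,-0.0007,-0.0067,-0.0062]
    - [-1,0,0,0.05,0,0,0]
    - [-1,0,0,0,0,0,0]

```text
time_s: 3.48
position: [0.4781, -0.0168, 0.3023]
tool_rot: [-179.8, -0.4, -55.7]
ft_force: [-0.0, 1.0, 0.3]
grip_width: 0.0941
```

```bash
python3 -c "
from h import *
go(.477,-.015,.238,-55.6)
s=env.state();print((rot(s['tool_rot']).T@[0,0,-1]).round(4))
for n in('top','side'): shot(n,n+'1.png')
a=cv2.imread('pics/top1.png')[170:290,130:250];b=cv2.imread('pics/side1.png')[200:320,210:330]
cv2.imwrite('pics/crop3.png',np.hstack([cv2.resize(i,(400,400),interpolation=cv2.INTER_CUBIC) for i in(a,b)]))"
```

```text
t 3.475 pos [ 0.4781 -0.0168  0.3023] rot [-179.78   -0.36  -55.7 ] F [-0.   1.   0.3] w 0.0941
shift units [-0.005   0.0002  0.1285] rz -0.0011
[-0.0062  0.0039  1.    ]
```

View pics/crop3.png

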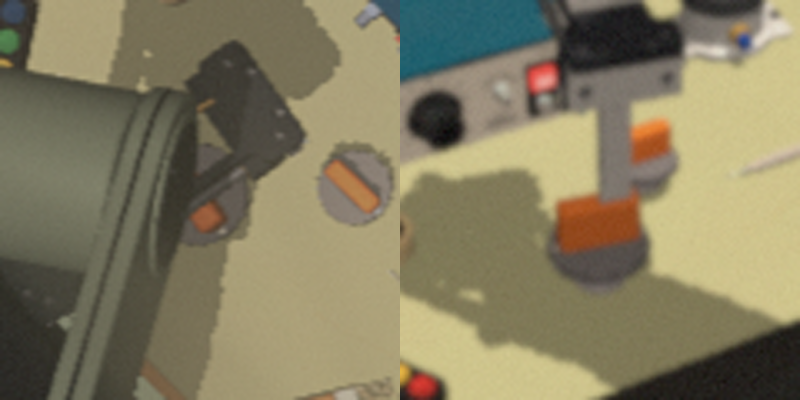

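>>> servo_tool:
  plan:
    - [-1,-0.003,0,0.06,0.0025,-0.004,0]
    - [-1,0,0,0.055,0,0,0]
    - [-1,0,0,0,0,0,0]
    - [-1,0,0,0,0,0,0]

```text
time_s: 4.08
position: [0.4837, -0.0165, 0.2541]
tool_rot: [-178.7, -0.9, -55.7]
ft_force: [0.0, 0.5, 1.1]
grip_width: 0.094
```

```bash
python3 -c "
from h import *
go(.477,-.0155,.238,-55.6)
s=env.state();print((rot(s['tool_rot']).T@[0,0,-1]).round(4))"
```

```text
t 4.075 pos [ 0.4837 -0.0165  0.2541] rot [-178.72   -0.85  -55.65] F [0.  0.5 1.1] w 0.094
shift units [-0.0097  0.0105  0.0317] rz -0.0006
[-0.0149  0.0224  0.9996]
```

>>> servo_tool:
  plan:
    - [-1,-0.0097,0.0105,0,-0.0143,-0.0095,0]
    - [-1,0,0,0.0,0,0,0]
    - [-1,0,0,0,0,0,0]

```text
time_s: 4.45
position: [0.4774, -0.0156, 0.2571]
tool_rot: [-179.9, -0.2, -55.6]
ft_force: [-0.6, 0.2, 0.5]
grip_width: 0.094
```

```bash
cat >> h.py <<'E'
def tilt():
    g=rot(env.state()['tool_rot']).T@[0,0,-1]; print('tilt rx,ry units',(np.array([-g[1],g[0]])/1.5708).round(4))
E
python3 -c "
from h import *
go(.477,-.0155,.238,-55.6);tilt()"
```

```text
t 4.45 pos [ 0.4774 -0.0156  0.2571] rot [-179.87   -0.18  -55.63] F [-0.6  0.2  0.5] w 0.094
shift units [-0.0007  0.0006  0.0381] rz -0.0003
tilt rx,ry units [-0.0014 -0.002 ]
```

Good. I'll finish the descent slowly and grip.

>>> servo_tool:
  plan:
    - [-1,0,0,0.02,-0.0014,-0.002,0]
    - [-1,0,0,0.018,0,0,0]
    - [-1,0,0,0,0,0,0]
    - [-1,0,0,0,0,0,0]

```text
time_s: 4.95
position: [0.4772, -0.0156, 0.2362]
tool_rot: [179.9, 0.1, -55.6]
ft_force: [0.6, -0.3, 0.2]
grip_width: 0.0942
```

```bash
python3 -c "
from h import *
go(.477,-.0155,.238,-55.6);tilt()"
```

```text
t 4.95 pos [ 0.4772 -0.0156  0.2362] rot [ 1.7995e+02  7.0000e-02 -5.5630e+01] F [ 0.6 -0.3  0.2] w 0.0942
shift units [-0.0003  0.0002 -0.0036] rz -0.0003
tilt rx,ry units [0.0006 0.0007]
```

>>> servo_tool:
  plan:
    - [1,0,0,0,0,0,0]
    - [1,0,0,0,0,0,0]
    - [1,0,0,0,0,0,0]
    - [1,0,0,0,0,0,0]
    - [1,0,0,0,0,0,0]
    - [1,0,0,0,0,0,0]
  grip_force: 30

```text
time_s: 5.7
position: [0.4775, -0.0156, 0.2367]
tool_rot: [180.0, 0.0, -55.6]
ft_force: [0.1, 0.1, -1.2]
grip_width: 0.0372
```

```bash
python3 -c "
from h import *
go(.477,-.0155,.238,-55.6);tilt()"
```

```text
t 5.7 pos [ 0.4775 -0.0156  0.2367] rot [ 1.800e+02  2.000e-02 -5.563e+01] F [ 0.1  0.1 -1.2] w 0.0372
shift units [-0.0008  0.0007 -0.0025] rz -0.0003
tilt rx,ry units [0.     0.0002]
```

>>> servo_tool:
  plan:
    - [1,0,0,0,0,0,0]
    - [1,0,0,0,0,0,0]
    - [1,0,0,0,0,0,0]
    - [1,0,0,0,0,0,0]
    - [1,0,0,0,0,0,0]

```text
time_s: 6.32
position: [0.4774, -0.0156, 0.2366]
tool_rot: [180.0, 0.0, -55.6]
ft_force: [-0.1, -0.7, -0.1]
grip_width: 0.018
```

```bash
python3 -c "
from h import *
go(.477,-.0155,.35,-55.6);tilt()"
```

```text
t 6.325 pos [ 0.4774 -0.0156  0.2366] rot [ 1.7998e+02  4.0000e-02 -5.5630e+01] F [-0.1 -0.7 -0.1] w 0.018
shift units [-0.0007  0.0006 -0.2268] rz -0.0003
tilt rx,ry units [0.0002 0.0004]
```

>>> servo_tool:
  plan:
    - [1,0,0,-0.04,0,0,0]
    - [1,0,0,-0.08,0,0,0]
    - [1,0,0,-0.09,0,0,0]
    - [1,0,0,-0.07,0,0,0]
    - [1,0,0,0,0,0,0]
    - [1,0,0,0,0,0,0]

```text
time_s: 7.08
position: [0.4757, -0.0154, 0.3761]
tool_rot: [179.6, 0.4, -55.6]
ft_force: [0.1, 0.4, -1.1]
grip_width: 0.018
```

```bash
python3 -c "
from h import *
go(.476,-.3285,.375,-36.5);tilt()"
```

```text
t 7.075 pos [ 0.4757 -0.0154  0.3761] rot [179.63   0.4  -55.64] F [ 0.1  0.4 -1.1] w 0.018
shift units [0.5173 0.353  0.0009] rz -0.2127
tilt rx,ry units [0.0041 0.0045]
```

>>> servo_tool:
  plan:
    - [1,0.03,0.02,0,0.004,0.0045,0]
    - [1,0.06,0.041,0,0,0,0]
    - [1,0.065,0.044,0,0,0,0]
    - [1,0.065,0.044,0,0,0,0]
    - [1,0.065,0.044,0,0,0,0]
    - [1,0.065,0.044,0,0,0,0]
    - [1,0.065,0.044,0,0,0,0]
    - [1,0.06,0.041,0,0,0,0]
    - [1,0.02,0.014,0,0,0,0]
    - [1,0,0,0,0,0,-0.1]
    - [1,0,0,0,0,0,-0.1]
    - [1,0,0,0,0,0,0]

```text
time_s: 8.57
position: [0.4675, -0.3301, 0.3513]
tool_rot: [179.7, 2.1, -37.4]
ft_force: [-0.0, 0.2, -1.7]
grip_width: 0.0179
```

```bash
python3 -c "
from h import *
go(.476,-.3285,.36,-36.5);tilt()"
```

```text
t 8.575 pos [ 0.4675 -0.3301  0.3513] rot [179.72   2.05 -37.4 ] F [-0.   0.2 -1.7] w 0.0179
shift units [ 0.0109 -0.0129 -0.0179] rz -0.01
tilt rx,ry units [0.0031 0.0228]
```

>>> servo_tool:
  plan:
    - [1,0.0109,-0.0129,0,0.0031,0.0228,-0.01]
    - [1,0,0,0,0,0,0]
    - [1,0,0,0,0,0,0]

```text
time_s: 8.95
position: [0.4761, -0.3272, 0.3499]
tool_rot: [-179.9, -0.0, -36.6]
ft_force: [0.0, -0.2, -0.9]
grip_width: 0.0179
```

```bash
python3 -c "
from h import *
go(.476,-.3285,.33,-36.5);tilt()
for n in('top','side'): shot(n,n+'2.png')
a=cv2.imread('pics/top2.png')[165:285,270:390];b=cv2.imread('pics/side2.png')[130:230,256:356]
cv2.imwrite('pics/crop4.png',np.hstack([cv2.resize(i,(400,400),interpolation=cv2.INTER_CUBIC) for i in(a,b)]))"
```

```text
t 8.95 pos [ 0.4761 -0.3272  0.3499] rot [-1.7994e+02 -2.0000e-02 -3.6610e+01] F [ 0.  -0.2 -0.9] w 0.0179
shift units [0.0013 0.0023 0.0398] rz -0.0012
tilt rx,ry units [-0.0007 -0.0003]
```

View pics/crop4.png

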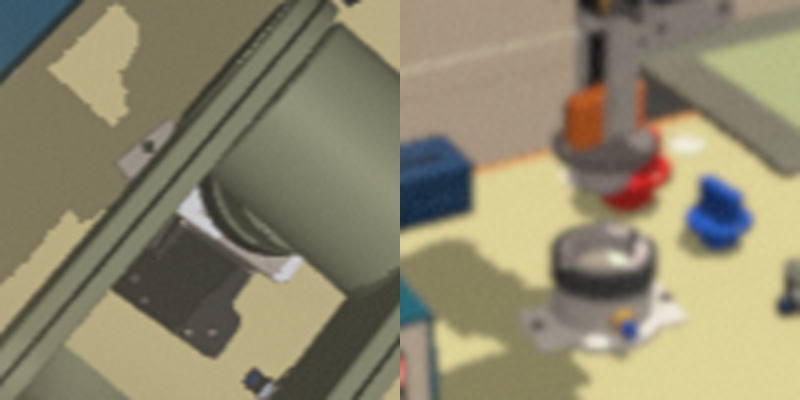

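```bash
python3 -c "
from h import *
q=lambda x,y:(256+(x-400+.5)/4-.5,130+(y+.5)/4-.5)
print('head pred',proj('side',(.4761,-.3272,.1473)),'meas',q(606,147))
print('ring pred',proj('side',(.476,-.3285,.06)),'meas',q(603,248))
print('mm/px',np.linalg.norm(np.array([.4761,-.3272,.06])-np.load('pics/side.npz')['position'])/465*1000)
print('ring at z',atz('side',*q(603,248),.06))"
```

```text
head pred [307.32712402 164.27868821] meas (307.125, 166.375)
ring pred [306.79007939 192.12114149] meas (306.375, 191.625)
mm/px 2.762536908939527
ring at z [ 0.4777718  -0.33069032  0.06      ]
```

>>> servo_tool:
  plan:
    - [1,0.0013,0.0023,0.03,-0.0007,0,0]
    - [1,0,0,0.05,0,0,0]
    - [1,0,0,0.01,0,0,0]
    - [1,0,0,0,0,0,0]
    - [1,0,0,0,0,0,0]

```text
time_s: 9.68
position: [0.4759, -0.329, 0.3029]
tool_rot: [180.0, -0.1, -36.7]
ft_force: [-0.5, 1.0, -1.1]
grip_width: 0.0179
```

```bash
python3 -c "
from h import *
go(.476,-.3285,.30,-36.5);tilt()"
```

```text
t 9.675 pos [ 0.4759 -0.329   0.3029] rot [ 1.7998e+02 -6.0000e-02 -3.6650e+01] F [-0.5  1.  -1.1] w 0.0179
shift units [-0.0005 -0.001   0.0058] rz -0.0017
tilt rx,ry units [ 0.0002 -0.0006]
```

Now 3 mm steps, watching the force.

>>> servo_tool:
  plan:
    - [1,0,-0.001,0.006,0,0,-0.0017]
    - [1,0,0,0.006,0,0,0]
    - [1,0,0,0,0,0,0]

```text
time_s: 10.05
position: [0.4767, -0.329, 0.2982]
tool_rot: [180.0, -0.2, -36.5]
ft_force: [0.4, 0.1, -2.5]
grip_width: 0.0177
```

>>> servo_tool:
  plan:
    - [1,0,0,0.006,0,0,0]
    - [1,0,0,0.006,0,0,0]
    - [1,0,0,0,0,0,0]

```text
time_s: 10.42
position: [0.4767, -0.3291, 0.2919]
tool_rot: [180.0, -0.3, -36.5]
ft_force: [0.4, -0.5, -1.9]
grip_width: 0.0179
```

>>> servo_tool:
  plan:
    - [1,0,0,0.006,0,0,0]
    - [1,0,0,0,0,0,0]

```text
time_s: 10.68
position: [0.4767, -0.3291, 0.2887]
tool_rot: [179.9, -0.2, -36.5]
ft_force: [0.5, 0.8, -1.5]
grip_width: 0.0177
```

>>> servo_tool:
  plan:
    - [1,0,0,0.004,0,0,0]
    - [1,0,0,0,0,0,0]

```text
time_s: 10.92
position: [0.4767, -0.3291, 0.2866]
tool_rot: [179.9, -0.2, -36.5]
ft_force: [-0.3, -0.1, -0.8]
grip_width: 0.018
```

>>> servo_tool:
  plan:
    - [1,0,0,0.004,0,0,0]
    - [1,0,0,0,0,0,0]

```text
time_s: 11.18
position: [0.4769, -0.3293, 0.2857]
tool_rot: [179.9, -0.3, -36.5]
ft_force: [-1.3, 0.3, 0.7]
grip_width: 0.0179
```

>>> servo_tool:
  plan:
    - [1,0,0,0.004,0,0,0]
    - [1,0,0,0,0,0,0]

```text
time_s: 11.42
position: [0.4765, -0.329, 0.2835]
tool_rot: [179.9, -0.2, -36.5]
ft_force: [-1.3, 0.3, -2.5]
grip_width: 0.0177
```

>>> servo_tool:
  plan:
    - [1,0,0,0.004,0,0,0]
    - [1,0,0,0,0,0,0]

```text
time_s: 11.68
position: [0.4766, -0.329, 0.2814]
tool_rot: [179.9, -0.2, -36.5]
ft_force: [-1.2, 1.1, 0.5]
grip_width: 0.0179
```

>>> servo_tool:
  plan:
    - [1,0,0,0.004,0,0,0]
    - [1,0,0,0,0,0,0]
    - [1,0,0,0.004,0,0,0]
    - [1,0,0,0,0,0,0]

```text
time_s: 12.18
position: [0.4766, -0.3291, 0.2782]
tool_rot: [179.9, -0.2, -36.5]
ft_force: [-1.9, 1.7, 3.0]
grip_width: 0.0179
```

>>> servo_tool:
  plan:
    - [1,0,0,0.004,0,0,0]
    - [1,0,0,0,0,0,0]

```text
time_s: 12.42
position: [0.4766, -0.3291, 0.2766]
tool_rot: [179.9, -0.2, -36.5]
ft_force: [-2.0, 1.2, 4.0]
grip_width: 0.0182
```

>>> servo_tool:
  plan:
    - [1,0,0,0.003,0,0,0]
    - [1,0,0,0,0,0,0]

```text
time_s: 12.68
position: [0.4767, -0.3291, 0.2756]
tool_rot: [179.9, -0.2, -36.5]
ft_force: [-1.6, 1.3, 4.8]
grip_width: 0.0179
```

>>> servo_tool:
  plan:
    - [1,0,0,0.003,0,0,0]
    - [1,0,0,0,0,0,0]

```text
time_s: 12.92
position: [0.4767, -0.3291, 0.2748]
tool_rot: [179.9, -0.2, -36.5]
ft_force: [-2.5, 2.5, 5.0]
grip_width: 0.0176
```

>>> servo_tool:
  plan:
    - [1,0,0,0.003,0,0,0]
    - [1,0,0,0,0,0,0]

```text
time_s: 13.18
position: [0.4767, -0.3291, 0.2741]
tool_rot: [179.9, -0.1, -36.5]
ft_force: [-2.5, 1.9, 5.0]
grip_width: 0.0175
```

>>> servo_tool:
  plan:
    - [1,0,0,0.0015,0,0,0.03]
    - [1,0,0,0.001,0,0,0.03]
    - [1,0,0,0,0,0,0]

```text
time_s: 13.55
position: [0.4771, -0.3295, 0.2743]
tool_rot: [179.9, -0.2, -42.0]
ft_force: [-2.2, 1.7, 4.5]
grip_width: 0.0175
```

```bash
python3 -c "
from h import *
go(.4766,-.329,.274,-86.5);tilt();print(env.state()['torque'])"
```

```text
t 13.55 pos [ 0.4771 -0.3295  0.2743] rot [179.92  -0.25 -42.02] F [-2.2  1.7  4.5] w 0.0175
shift units [-0.0013 -0.0001  0.0006] rz 0.4943
tilt rx,ry units [ 0.0009 -0.0027]
[ 0.49434364  0.57666425 -0.06246116]
```

>>> servo_tool:
  plan:
    - [1,-0.0026,0,0.0015,0,0,0.03]
    - [1,0,0,0.001,0,0,0.04]
    - [1,0,0,0.001,0,0,0.04]
    - [1,0,0,0,0,0,0]

```text
time_s: 14.05
position: [0.4766, -0.3291, 0.2744]
tool_rot: [179.9, -0.4, -52.2]
ft_force: [-1.9, 1.6, 5.6]
grip_width: 0.0178
```

```bash
python3 -c "
from h import *
go(.476,-.3287,.274,-86.5);tilt();print(env.state()['torque'])"
```

```text
t 14.05 pos [ 0.4766 -0.3291  0.2744] rot [179.94  -0.41 -52.17] F [-1.9  1.6  5.6] w 0.0178
shift units [-0.0014  0.0004  0.0008] rz 0.3814
tilt rx,ry units [ 0.0006 -0.0045]
[ 0.45935463  0.60063841 -0.03078593]
```

>>> servo_tool:
  plan:
    - [1,-0.0014,0,0.0015,0,-0.003,0.05]
    - [1,0,0,0.001,0,0,0.05]
    - [1,0,0,0.001,0,0,0.05]
    - [1,0,0,0.001,0,0,0.05]
    - [1,0,0,0.001,0,0,0.05]
    - [1,0,0,0,0,0,0]

```text
time_s: 14.8
position: [0.4766, -0.3293, 0.2742]
tool_rot: [-180.0, -0.3, -75.3]
ft_force: [-2.1, 1.2, 5.5]
grip_width: 0.0179
```

```bash
python3 -c "
from h import *
go(.476,-.3287,.274,-86.5);tilt();print(env.state()['torque'])"
```

```text
t 14.8 pos [ 0.4766 -0.3293  0.2742] rot [-179.97   -0.31  -75.29] F [-2.1  1.2  5.5] w 0.0179
shift units [-0.0015  0.0009  0.0005] rz 0.1246
tilt rx,ry units [-0.0004 -0.0034]
[ 0.50629381  0.60889748 -0.03169232]
```

>>> servo_tool:
  plan:
    - [1,-0.0015,0.0009,0.0015,0,-0.003,0.04]
    - [1,0,0,0.001,0,0,0.04]
    - [1,0,0,0.001,0,0,0.04]
    - [1,0,0,0,0,0,0]

```text
time_s: 15.3
position: [0.4765, -0.3295, 0.2743]
tool_rot: [-179.9, -0.2, -86.3]
ft_force: [-3.0, 1.5, 4.7]
grip_width: 0.0179
```

```bash
python3 -c "
from h import *
go(.476,-.3287,.2755,-86.5);tilt();print(env.state()['torque'])"
```

```text
t 15.3 pos [ 0.4765 -0.3295  0.2743] rot [-179.87   -0.21  -86.34] F [-3.   1.5  4.7] w 0.0179
shift units [-0.0017  0.0008 -0.0024] rz 0.0017
tilt rx,ry units [-0.0014 -0.0023]
[0.4559803  0.51319446 0.02248063]
```

>>> servo_tool:
  plan:
    - [1,-0.001,0.0008,-0.005,0,0,0]
    - [1,0,0,0,0,0,0]

```text
time_s: 15.55
position: [0.4762, -0.3293, 0.2773]
tool_rot: [-179.8, -0.3, -86.3]
ft_force: [-1.3, 1.8, 5.8]
grip_width: 0.0178
```

>>> servo_tool:
  plan:
    - [1,0,0,-0.004,0,0,0]
    - [1,0,0,0,0,0,0]

```text
time_s: 15.8
position: [0.4762, -0.3292, 0.2786]
tool_rot: [-179.8, -0.3, -86.3]
ft_force: [-2.3, 0.7, 3.7]
grip_width: 0.0176
```

```bash
python3 -c "
from h import *
go(.476,-.3287,.2785,-86.5);tilt();print(env.state()['torque'])"
```

```text
t 15.8 pos [ 0.4762 -0.3292  0.2786] rot [-179.82   -0.27  -86.32] F [-2.3  0.7  3.7] w 0.0176
shift units [-0.0011  0.0003  0.0002] rz 0.002
tilt rx,ry units [-0.002 -0.003]
[ 0.23703424  0.36682141 -0.0038206 ]
```

>>> servo_tool:
  plan:
    - [1,0,0,-0.003,0,0,0]
    - [1,0,0,0,0,0,0]

```text
time_s: 16.05
position: [0.4762, -0.3292, 0.2786]
tool_rot: [-179.8, -0.3, -86.3]
ft_force: [-0.9, 0.5, 2.7]
grip_width: 0.0179
```

>>> servo_tool:
  plan:
    - [1,0,0,-0.003,0,0,0]
    - [1,0,0,0,0,0,0]

```text
time_s: 16.3
position: [0.4761, -0.3292, 0.2786]
tool_rot: [-179.8, -0.3, -86.3]
ft_force: [-0.1, -1.6, -1.3]
grip_width: 0.0178
```

The cap stops at TCP z 0.2786, exactly the locked height. Releasing.

>>> servo_tool:
  plan:
    - [-1,0,0,0,0,0,0]
    - [-1,0,0,0,0,0,0]
    - [-1,0,0,0,0,0,0]
    - [-1,0,0,0,0,0,0]
    - [-1,0,0,0,0,0,0]
    - [-1,0,0,0,0,0,0]
    - [-1,0,0,0,0,0,0]
    - [-1,0,0,0,0,0,0]

```text
time_s: 17.3
position: [0.4767, -0.3295, 0.2812]
tool_rot: [-179.7, -0.4, -86.3]
ft_force: [0.3, -0.9, -0.3]
grip_width: 0.0924
```

>>> servo_tool:
  plan:
    - [-1,0,0,-0.04,0,0,0]
    - [-1,0,0,-0.08,0,0,0]
    - [-1,0,0,-0.1,0,0,0]
    - [-1,0,0,-0.1,0,0,0]
    - [-1,0,0,-0.1,0,0,0]
    - [-1,0,0,0,0,0,0]

```text
time_s: 18.05
position: [0.4753, -0.3282, 0.4961]
tool_rot: [-179.8, -0.2, -86.3]
ft_force: [0.7, -0.2, 0.4]
grip_width: 0.0937
```

```bash
python3 -c "
from h import *
go(.476,-.3287,.48,-86.5);tilt()"
```

```text
t 18.05 pos [ 0.4753 -0.3282  0.4961] rot [-179.84   -0.22  -86.32] F [ 0.7 -0.2  0.4] w 0.0937
shift units [ 0.001  -0.0013  0.0322] rz 0.002
tilt rx,ry units [-0.0018 -0.0024]
```

>>> servo_tool:
  plan:
    - [-1,-0.1,0,0,0,0,0]
    - [-1,-0.1,0,0,0,0,0]
    - [-1,-0.1,0,0,0,0,0]
    - [-1,-0.1,0,0,0,0,0]
    - [-1,-0.1,0,0,0,0,0]
    - [-1,0,0,0,0,0,0]
    - [-1,0,0,0,0,0,0]

```text
time_s: 18.92
position: [0.4572, -0.072, 0.4862]
tool_rot: [179.5, 0.2, -86.4]
ft_force: [-0.3, 0.4, -0.6]
grip_width: 0.094
```

```bash
python3 -c "
from h import *
for n in('top','side'): shot(n,n+'3.png')
print(env.state()['joint_velocities'].round(2))
a=cv2.imread('pics/top3.png')[195:255,300:360];b=cv2.imread('pics/side3.png')[150:230,266:346]
cv2.imwrite('pics/crop5.png',np.hstack([cv2.resize(i,(400,400),interpolation=cv2.INTER_CUBIC) for i in(a,b)]))
for h in(.034,.07): P=(.476,-.3287,.042+h);print(h,proj('top',P),proj('side',P))"
```

```text
[-0.8   0.01 -0.68 -0.16  0.07  0.15]
0.034 [331.66892771 223.8330874 ] [306.9334239  187.10253385]
0.07 [333.95790642 223.23957014] [307.22000973 175.63373316]
```

View pics/crop5.png

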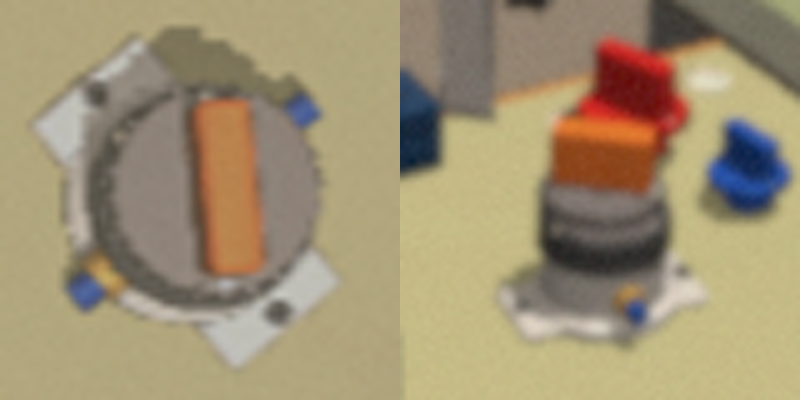

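In the top view, the bar centre is at pixel (334.3,222.9) against a predicted (334.0,223.2) for a locked, centred cap. In the side view, the bar top is at about (307,175) against (307.2,175.6). The cap is upright and nothing is touching it, so I hand in.

```bash
python3 -c "
from h import *
print(env.close_job(), env.state()['time_s'])"
```

```text
the job is handed in; nothing more can be done
the job is handed in; nothing more can be done
```

The air filter pot is closed. I gripped the larger orange cap, lowered it into the mouth with the lugs at the slot angle measured from the white lines, and pushed it in to about 1.5 mm past clearing the flange. I then turned it about 50° clockwise and let it rise.

**Locking:** the cap stopped rising at tool height 0.2786 m, the locked height. The spring push faded to a slight pull there as I kept raising, so the lugs are against the pockets.

**Forces:** the highest wrist reading I saw while pressing and turning was about 6 N upward, far below 40 N, and there was almost no turning resistance. A steady side force of 2–3 N showed the cap touching the bore slightly off-centre. I only partly trimmed that out before the rise; it had gone by the time the cap reached the pockets.

**Final pictures:** after release and retreat, the bar centre was within about half a pixel (roughly 1 mm) of where a centred, locked cap should be in the top view, and about one pixel in the side view. The cap looks upright and the gripper is clear of it.

**Not checked:** I did not measure the bystanders again at the end. The arm passed well above them and no contact force appeared. The job was handed in at about 19 s of the 58 s allowed; no verdict is reported.

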